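# Find and mark the balance point of a weighted bar

### The job

The brass bar in the sloping holder has a weight hidden somewhere inside it, and we need its balance point. Lay it along the balance stand clearly off-centre so that, let go, it rests tipped down on one end rest; then move it along over the middle ridge until, let go, it comes up and balances level on the ridge alone. Leave it balanced there, set the yellow marker upright astride it straight above the ridge, and do not shift or knock over the other things on the bench.

Things in the scene. Friction and masses are not known exactly. Their poses are not given: they have to be found in the camera images.
- stand_ridge (a point): Centre of the flat top of the fixed balance stand's steel middle ridge, 70 mm above the bench. The stand's long axis is this frame's y. The ridge is 12 mm long in y and 18 mm wide in x. A bar lying here off balance rests on the ridge and one end rest, tipped 6 to 9 degrees; it balances level only with its balance point above the 12 mm flat.
- stand: The balance stand; origin on the bench under the ridge, y its long axis. Grey base 70 x 220 x 10 mm (x, y, z). Either way along y a black end rest, 10 mm lower than the ridge, reaches from 50 to 100 mm from the middle: a bar balancing beyond that would fall off. All above the base is at most 18 mm wide in x, narrower than the bar; between ridge and rests nothing is higher than 55 mm, so open fingers can straddle bar and stand.
- bar_mid (a point): Centre of the hollow brass-coloured square bar, 190 x 22 x 22 mm, 0.18 to 0.33 kg; x runs along it toward the red-capped end. A hidden weight puts its balance point anywhere up to about 28 mm either side of the middle; it does not shift in use. It starts in the holder, sloping 35 degrees, red end up, centre 90 mm above the bench. On the stand either end may point either way.
- bar_red_end (a point): Middle of the bar's red-capped end face, 95 mm from the bar's centre along its x.
- holder: Fixed sloping holder; origin on the bench under its black base, 200 x 70 x 8 mm, x toward its high end. The bar's centre lies 90 mm above the origin. Two grey U supports, 34 to 36 mm wide, cheeks up to 3 mm above the bar's mid-line, leave the bar bare from 52 mm below to 47 mm above its centre, with free space under it. A toe stops its low end: lift the bar out square to the slope.
- marker_mid (a point): Yellow saddle marker, 62 mm high, 25 g, upright on the bench; this point is half-way up, mid-plan. Two legs 14 mm high, 4 thick, 28 mm apart inside (across y) carry a bridge 28 x 36 x 8 mm (x, y, z) with a tab on it. The legs straddle the 22 mm bar, x along the bar; the bridge then lies on the bar, this point 17 mm above the bar's top.
- marker_tab (a point): Middle of the marker's tab, where to grip it (across y): tab 40 mm high, 28 mm along x, 12 mm thick in y, standing 22 to 62 mm above the marker's feet; this point is 42 mm above the feet.
- flask: Bystander: conical glass flask, 61 mm wide, 105 mm high; origin centre of its underside. Leave where it is.
- rock: Bystander: grey-brown rock, 63 x 74 x 44 mm; origin centre of its underside.
- dropper: Bystander: brown dropper bottle, 33 mm wide, 102 mm high; origin centre of its underside.
- tape_roll: Bystander: roll of brown tape, 96 mm across, 48 mm high; origin centre of its underside.
- striped_mug: Bystander: striped mug, 80 x 114 x 89 mm with its handle; origin centre of its underside.
- squeeze_bottle: Bystander: white squeeze wash bottle with red cap and bent nozzle, 62 x 87 x 195 mm; origin centre of its underside.

How it is judged (in metres and radians):
On the way, in this order (a step that is already met when the one before it is completed fails the run):
1. the bar, let go, rests tipped along the stand (more than 4.6 degrees from level) (linear speed of bar below 0.02 m/s and contact force between the fingers and bar below 0.1 N and x of bar_mid in the frame of stand_ridge between -0.02 and 0.02 m and angle between the x axis of bar_mid and the y axis of stand_ridge, either way round below 0.3 rad and horizontal distance between bar_mid and stand_ridge below 0.09 m and z of bar_mid in the frame of stand_ridge between -0.012 and 0.034 m and (angle between bar_mid's own x axis and vertical below 1.4908 rad or angle between bar_mid's own x axis and vertical above 1.6508 rad)), for 0.2 s.
2. the bar, let go, balances level on the ridge (linear speed of bar below 0.02 m/s and contact force between the fingers and bar below 0.1 N and x of bar_mid in the frame of stand_ridge between -0.013 and 0.013 m and angle between the x axis of bar_mid and the y axis of stand_ridge, either way round below 0.2 rad and angle between bar_mid's own x axis and vertical between 1.5208 and 1.6208 rad and z of bar_mid in the frame of stand_ridge between 0.007 and 0.015 m), for 0.3 s.
At the end, for the whole second after the job is handed in: The bar is free and at rest, level within 2.9 degrees on the ridge alone, lying along the stand (within 11 degrees, its centre line within 13 mm of the ridge's middle); the marker stands upright astride it, seated on its top, within 8 mm of straight above the ridge's middle along the stand (all of step 2 and y of marker_mid in the frame of stand_ridge between -0.008 and 0.008 m and y of marker_mid in the frame of bar_mid between -0.006 and 0.006 m and z of marker_mid in the frame of bar_mid between 0.024 and 0.032 m and angle between marker_mid's own z axis and vertical below 0.1 rad and angle between the x axis of marker_mid and the x axis of bar_mid, either way round below 0.25 rad and linear speed of marker below 0.02 m/s and contact force between the fingers and marker below 0.1 N); the robot touches nothing.
It fails at once if the flask, the dropper bottle or the squeeze bottle is shifted more than 30 mm or tipped over (distance of any of flask, dropper, squeeze_bottle from where it was at the start of the episode above 0.03 m or angle between any of flask, dropper, squeeze_bottle's own z axis and vertical above 0.5 rad).
It fails at once if the rock, the tape roll or the mug is shifted more than 30 mm or tipped over (distance of any of rock, tape_roll, striped_mug from where it was at the start of the episode above 0.03 m or angle between any of rock, tape_roll, striped_mug's own z axis and vertical above 0.5 rad).
It also fails if it takes over 72 s, if anything falls off the work surface, if the arm or the gripper's body presses on something with over 40 N, if the wrist force passes 120 N, or if a joint passes its speed limit or range.

### The arm

A 6-joint arm with a two-finger parallel gripper is mounted at the origin on the work surface; the furniture and walls round the work are solid. World frame = base frame: x ahead of the robot, y to its left, z up, the work surface at z = 0. Lengths are in mm, angles in rad, forces in N, time in s.
With the tool pointing down it reaches from about 400 to 825 mm from the base axis. Payload 7 kg.
Tool frame: the origin (TCP) lies where the fingers leave the gripper's body, on its centre line; the fingertips stand 66 mm ahead of it and the grasp point (between the pads) lies 47 mm ahead of it; z points along the fingers, y is the line along which they close (so a half turn about z gives the same grasp; the last joint's range is limited). The gripper opens to 88 mm and grips with 3 to 60 N. Pads are 19 mm wide; open, the fingers measure 130 mm over their backs; the gripper's body (78 mm by 193 mm) begins 47 mm behind the grasp point.
Start: joints at [-0.943, 0.359, 0.012, 0, -1.224, -0.288], TCP at [224.949, -636.391, 292.161] pointing down, gripper open.
Joint ranges: [-3.07, 3.07], [-1.43, 2.12], [-1.02, 1.25], [-3.03, 1.67], [-3.05, -0], [-3.03, 3.03]. Speed limits (rad/s): [2.39, 2.39, 3.01, 3.14, 3.14, 3.14].

### API

Orientations are given as [roll, pitch, yaw] about the fixed x, y, z axes, in that order (R = Rz(yaw) Ry(pitch) Rx(roll)).
In Python, from rig import r gives the robot as it stands.
- The arm moves only by the tool send_rows, never from a script. Its argument "deltas" is a list of rows, each a list of 7 numbers: the turn, a rotation vector about the tool's x, y, z scaled (see below), then the shift along the tool's x, y, z scaled (see below), then the closure, from -1 (fully open) to 1 (shut), so that 0 is half open. In form: [[ax, ay, az, dx, dy, dz, grip], ...]. A call has 1 to 5 rows; each row is the pose to reach, as a shift and turn from the pose commanded when the call began, along the tool's axes at that moment, turning the shorter way round; what a row does not reach only later rows make up. The controller multiplies each number of a shift by 0.15 m and each number of a turn by pi rad. A row lasts 1/12 s, in which the tool goes at most 41.7 mm and 7.16 degrees, less where a joint would pass 70% of its speed; a pose out of reach is approached as far as the arm can. A call with a number of a shift or a turn outside -1 to 1 is refused whole. A call with a gripper value outside its range is refused whole. The fingers move at their own pace and stop on an object; the grip force is fixed at half the most. Time passes only in rows, so rows that repeat a pose let the fingers close. It gives the time, the measured TCP pose, the force, the opening and the grip force at its end, in the units of the state.
- r.read_state(): the state, without advancing time (a new reading comes with each control period).
- r.grab_frame(name): name is "scene" or "top" or "wrist"; returns the picture (420x560x3 uint8, red, green, blue); there is no depth.
- r.camera_model(name): a dict with "mtx" (3x3 intrinsics, pixels), "dist" ([k1, k2, p1, p2, k3] as OpenCV has them; the pictures are not rectified), "world_to_cam" (4x4, takes a point from world to camera coordinates); the wrist camera has in their place "hand_eye" (4x4, takes a point from camera to tool coordinates, whose origin is the TCP and whose axes are the flange's). Camera axes: x right, y up, looking along -z (the intrinsics and any distortion apply to the point x, -y, -z); pixel columns grow to the right and rows downward; lengths in mm; the calibration is good to about 2 mm. A picture is of the moment at which its call begins: read the wrist's pose just before it. camera_model takes no time and is no camera call.
- r.sign_off(): hands the job in; it is judged then, once.
The state is a dict: "t": time; "q": joint angles; "joint_velocities": joint speeds; "joint_efforts": joint torques, N m; "eef_pos": TCP position; "tool_rot": TCP orientation; "wrist_force": force on the tool from outside, world axes, zero at the start; "ft_torque": the same for the moment, N m; "width": finger opening in mm; "grasp_force": force on a finger pad.
Only numpy, scipy, OpenCV 4.12 (cv2) and the standard library are available. Lean on these libraries where they do the work, as an engineer would, in place of code of your own. Each camera call takes 0.05 s, during which the arm holds its last target. There are 200 camera calls.

## Working session

There is one attempt and no reset: what is moved stays moved. The work goes in short steps, Python scripts to look and compute and a tool call to move; the robot and the scene stay as the last step left them, time stands still between calls to the robot, and variables do not carry over. Pictures are saved under pics/ and viewed, at most 10 in all, crops included, and the job is handed in when it is done.

Besides the shell and the picture viewer there is one more tool, called after "Request:" as name(argument=value, ...), one argument or row to a line, values as JSON. send_rows: Moves the arm, as the interface text tells. Its arguments: {"type":"object","properties":{"deltas":{"type":"array","items":{"type":"array","items":{"type":"number"}}}},"required":["deltas"]}

```bash
mkdir -p pics; ls
python3 - <<'E'
from rig import r
import cv2,numpy as np
for n in("scene","top"):
    cv2.imwrite(f"pics/{n}0.png",r.grab_frame(n)[:,:,::-1]); m=r.camera_model(n); print(n,np.round(m["mtx"],1).tolist(),np.round(m["dist"],3),np.round(m["world_to_cam"],3).tolist())
print(r.camera_model("wrist")); print(r.read_state())
E
```

```text
pics
scene [[468.1, 0.0, 278.2], [0.0, 468.1, 205.6], [0.0, 0.0, 1.0]] [-0.029  0.     0.     0.     0.   ] [[0.532, 0.847, -0.011, -288.817], [-0.469, 0.306, 0.828, 116.147], [0.705, -0.435, 0.56, -1662.76], [0.0, 0.0, 0.0, 1.0]]
top [[432.9, 0.0, 277.2], [0.0, 432.9, 209.7], [0.0, 0.0, 1.0]] [0.015 0.    0.    0.    0.   ] [[-0.023, -1.0, 0.005, 53.019], [0.977, -0.021, 0.211, -504.976], [-0.211, 0.01, 0.977, -1352.405], [0.0, 0.0, 0.0, 1.0]]
{'mtx': array([[345.73374973,   0.        , 279.14031525],
       [  0.        , 345.73374973, 215.69082947],
       [  0.        ,   0.        ,   1.        ]]), 'dist': array([-0.08840709,  0.        ,  0.        ,  0.        ,  0.        ]), 'hand_eye': array([[-5.36881340e-04,  9.67921732e-01,  2.51251332e-01,
         6.80722302e+01],
       [ 9.99999852e-01,  5.42859157e-04,  4.55165145e-05,
         3.85669793e-02],
       [-9.23376628e-05,  2.51251319e-01, -9.67921880e-01,
        -9.28509545e+01],
       [ 0.00000000e+00,  0.00000000e+00,  0.00000000e+00,
         1.00000000e+00]])}
{'t': 0.1, 'q': array([-9.42869339e-01,  3.59332192e-01,  1.11367525e-02, -3.06603878e-04,
       -1.22411108e+00, -2.88083414e-01]), 'joint_velocities': array([-0.00093842, -0.00114929,  0.00239724,  0.00164503,  0.00080901,
       -0.00133554]), 'joint_efforts': array([-2.34384905e-03, -5.84161627e+01,  2.93747878e+01,  7.01560646e+00,
        1.01032850e-02, -6.46753597e-05]), 'eef_pos': array([ 224.8571642 , -636.07654521,  291.29973151]), 'tool_rot': array([ 3.14006280e+00, -1.52745289e-04, -2.80185336e+00]), 'wrist_force': array([-0.37979352,  0.57978916, -0.1946611 ]), 'ft_torque': array([ 0.03319771, -0.03803267, -0.00461525]), 'grasp_force': 0.0, 'width': 87.57957896239566}
```

View pics/scene0.png

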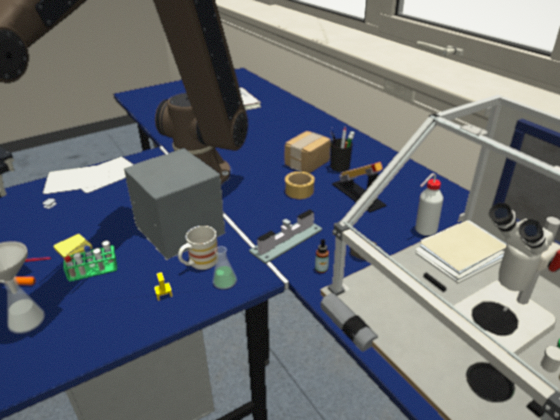

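View pics/top0.png

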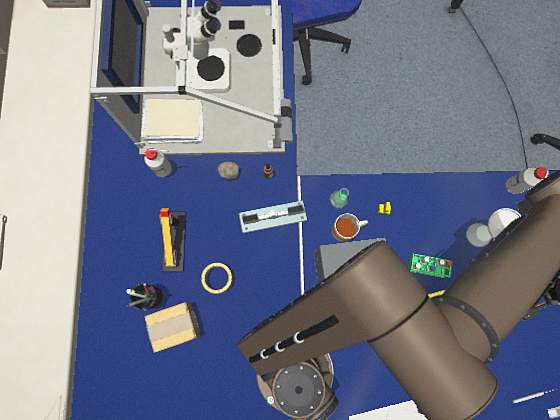

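The scene view shows the holder with the bar (red end about (378,168)), stand (286,238), marker (163,290), and a grey box near the arm. The top view shows the red end at (164,213), bar low end at (170,264), stand ridge at (273,214), marker (385,208).

```bash
cat > h.py <<'E'
from rig import r
import cv2,numpy as np
from scipy.spatial.transform import Rotation as R
def W2C(n,st=None):
    m=r.camera_model(n)
    if n!="wrist": return m,np.array(m["world_to_cam"])
    T=np.eye(4);T[:3,:3]=R.from_euler("xyz",st["tool_rot"]).as_matrix();T[:3,3]=st["eef_pos"]
    return m,np.linalg.inv(T@m["hand_eye"])
def ray(n,p,st=None):
    m,w=W2C(n,st); u=cv2.undistortPoints(np.array([[p]],float),m["mtx"],m["dist"])[0,0]
    c=np.linalg.inv(w); d=c[:3,:3]@np.array([u[0],-u[1],-1]); return c[:3,3],d/np.linalg.norm(d)
def proj(n,P,st=None):
    m,w=W2C(n,st); P=np.atleast_2d(P).astype(float); c=P@w[:3,:3].T+w[:3,3]; c=c*[1,-1,-1]
    return cv2.projectPoints(c.reshape(-1,1,3),np.zeros(3),np.zeros(3),m["mtx"],m["dist"])[0].reshape(-1,2)
def plane(n,p,z,st=None):
    o,d=ray(n,p,st); return o+d*(z-o[2])/d[2]
def tri(rays):
    A=sum(np.eye(3)-np.outer(d,d) for o,d in rays); b=sum((np.eye(3)-np.outer(d,d))@o for o,d in rays); x=np.linalg.solve(A,b)
    return x,[round(float(np.linalg.norm(np.cross(x-o,d))),1) for o,d in rays]
def cmd(st,pos,rpy,grip=None):
    "number triple of turn and shift for reaching a world pose"
    M=R.from_euler("xyz",st["tool_rot"]); G=R.from_euler("xyz",rpy)
    return np.round((M.inv()*G).as_rotvec()/np.pi,4),np.round(M.inv().apply(np.array(pos)-st["eef_pos"])/150,4)
E
python3 - <<'E'
from h import *
for nm,a,b in(("red",(164,213),(379,167)),("stand",(273,213),(287,236)),("marker",(385,207),(163,284))):
    x,e=tri([ray("top",a),ray("scene",b)]); print(nm,x.round(),e)
for nm,p,z in(("low",(170,264),40),("standR",(304,208),10),("standL",(241,224),10),("ridge",(273,214),70),("flask",(340,199),50),("dropper",(268,171),50),("mug",(346,228),60),("boxcorners",(318,247),150),("b2",(382,240),150),("wall",(100,230),0),("tape",(216,278),40),("redtop",(164,213),150),("micro",(283,110),100)): print(nm,plane("top",p,z).round())
E
```

```text
red [489. 392. 132.] [3.9, 3.9]
stand [502.  56.  20.] [0.2, 0.2]
marker [ 512. -314.   34.] [0.3, 0.3]
low [340. 387.  40.]
standR [519. -49.  10.]
standL [470. 163.  10.]
ridge [489.  56.  70.]
flask [ 538. -165.   50.]
dropper [639.  69.  50.]
mug [ 440. -177.   60.]
boxcorners [370. -76. 150.]
b2 [ 386. -267.  150.]
wall [462. 632.   0.]
tape [292. 241.  40.]
redtop [483. 384. 150.]
micro [832.  15. 100.]
```

```bash
cat > plan.py <<'E'
from h import *
def plan(wps,st=None,cur=None):
    if cur is None:
        st=st or r.read_state(); cur=(st["eef_pos"],st["tool_rot"])
    p,M=np.array(cur[0],float),R.from_euler("xyz",cur[1])
    for w in wps:
        q=np.array(w[:3],float); G=R.from_euler("xyz",w[3] if len(w)>3 and np.ndim(w[3]) else [np.pi,0,np.radians(w[3])])
        t=(M.inv()*G).as_rotvec(); s=M.inv().apply(q-p)
        print((t/np.pi).round(3).tolist(),(s/150).round(3).tolist(),"rows",round(max(np.linalg.norm(s)/41.7,np.degrees(np.linalg.norm(t))/7.16),1))
        p,M=q,G
E
python3 - <<'E'
from plan import *
print(tri([ray("top",(318,247)),ray("scene",(220,180))]))
plan([(330,-540,340,-130),(410,-420,340,-105),(450,-310,340,-77),(480,-180,340,-77),(490,-60,340,-77),(470,60,340,-77)])
E
```

```text
(array([365.87252806, -72.96083135, 178.23423442]), [0.2, 0.2])
[0.0, 0.0, -0.17] [-0.874, 0.371, -0.324] rows 4.3
[0.0, 0.0, -0.139] [-0.956, 0.106, 0.0] rows 3.5
[0.0, 0.0, -0.156] [-0.777, -0.068, -0.0] rows 3.9
[0.0, 0.0, 0.0] [-0.799, -0.39, -0.0] rows 3.2
[0.0, 0.0, 0.0] [-0.764, -0.245, -0.0] rows 2.9
[0.0, 0.0, 0.0] [-0.809, -0.05, -0.0] rows 2.9
```

Request:
send_rows(
  deltas=[
    [0,0,-0.17,-0.874,0.371,-0.324,-1],
    [0,0,-0.17,-0.874,0.371,-0.324,-1],
    [0,0,-0.17,-0.874,0.371,-0.324,-1],
    [0,0,-0.17,-0.874,0.371,-0.324,-1],
    [0,0,-0.17,-0.874,0.371,-0.324,-1],
  ],
)

```text
t: 0.52
eef_pos: [333.4, -538.0, 343.0]
tool_rot: [-3.138, 0.0, -2.257]
wrist_force: [-0.4, -0.8, -0.6]
width: 87.8
grasp_force: 0.0
```

Request:
send_rows(
  deltas=[
    [0,0,-0.139,-0.956,0.106,0,-1],
    [0,0,-0.139,-0.956,0.106,0,-1],
    [0,0,-0.139,-0.956,0.106,0,-1],
    [0,0,-0.139,-0.956,0.106,0,-1],
  ],
)

```text
t: 0.85
eef_pos: [411.4, -417.0, 340.5]
tool_rot: [-3.142, 0.001, -1.823]
wrist_force: [-0.1, -0.1, 0.2]
width: 87.5
grasp_force: 0.0
```

Request:
send_rows(
  deltas=[
    [0,0,-0.156,-0.777,-0.068,0,-1],
    [0,0,-0.156,-0.777,-0.068,0,-1],
    [0,0,-0.156,-0.777,-0.068,0,-1],
    [0,0,-0.156,-0.777,-0.068,0,-1],
    [0,0,-0.156,-0.777,-0.068,0,-1],
  ],
)

```text
t: 1.27
eef_pos: [450.3, -308.3, 340.8]
tool_rot: [-3.141, 0.0, -1.332]
wrist_force: [0.4, -0.0, -0.1]
width: 87.6
grasp_force: 0.0
```

```bash
cat >> h.py <<'E'
import pickle
def snap(name):
    st=r.read_state(); im=r.grab_frame("wrist")[:,:,::-1]; cv2.imwrite(f"pics/{name}.png",im); pickle.dump(st,open(f"pics/{name}.pkl","wb"))
    print(name,round(st["t"],2),st["eef_pos"].round(1),st["tool_rot"].round(3),st["q"].round(2)); return st
def load(name): return pickle.load(open(f"pics/{name}.pkl","rb"))
E
python3 -c "
from h import *
snap('mk1'); print(proj('wrist',[512,-314,34],load('mk1')))"
```

```text
mk1 1.27 [ 450.3 -308.3  340.8] [-3.141  0.    -1.332] [-0.24  0.12 -0.2  -0.   -1.26  0.48]
[[227.95573023 168.37228845]]
```

Request:
send_rows(
  deltas=[
    [0,0,0,-0.8,-0.39,0,-1],
    [0,0,0,-0.8,-0.39,0,-1],
    [0,0,0,-0.8,-0.39,0,-1],
    [0,0,0,-0.8,-0.39,0,-1],
  ],
)

```text
t: 1.65
eef_pos: [479.8, -177.2, 340.6]
tool_rot: [-3.141, 0.001, -1.345]
wrist_force: [1.2, -0.5, -0.8]
width: 87.6
grasp_force: 0.0
```

```bash
python3 -c "
from h import *
snap('mk2'); print(proj('wrist',[512,-314,34],load('mk2')))"
```

```text
mk2 1.65 [ 479.8 -177.2  340.6] [-3.141e+00  1.000e-03 -1.345e+00] [ 0.03  0.06 -0.26 -0.   -1.25  0.2 ]
[[277.819043    57.82912482]]
```

Request:
send_rows(
  deltas=[
    [0,0,0,-0.76,-0.25,0,-1],
    [0,0,0,-0.76,-0.25,0,-1],
    [0,0,0,-0.76,-0.25,0,-1],
    [0,0,0,-0.76,-0.25,0,-1],
  ],
)

```text
t: 2.03
eef_pos: [490.4, -57.4, 340.7]
tool_rot: [-3.141, 0.001, -1.343]
wrist_force: [0.3, -1.1, -0.4]
width: 87.3
grasp_force: 0.0
```

Request:
send_rows(
  deltas=[
    [0,0,0,-0.81,-0.05,0,-1],
    [0,0,0,-0.81,-0.05,0,-1],
    [0,0,0,-0.81,-0.05,0,-1],
    [0,0,0,-0.81,-0.05,0,-1],
  ],
)

```text
t: 2.37
eef_pos: [469.2, 63.0, 340.7]
tool_rot: [-3.141, 0.001, -1.343]
wrist_force: [-0.2, -0.6, 0.3]
width: 87.7
grasp_force: 0.0
```

```bash
python3 -c "
from plan import *
snap('st1')
plan([(470,200,340,-50),(440,310,340,-20),(400,390,320,0)])"
```

```text
st1 2.37 [469.2  63.  340.7] [-3.141e+00  1.000e-03 -1.343e+00] [ 0.55 -0.01 -0.33 -0.   -1.25 -0.32]
[0.0, 0.0, -0.149] [-0.9, -0.214, 0.005] rows 3.8
[0.0, 0.0, -0.167] [-0.69, -0.318, -0.0] rows 4.2
[0.0, 0.0, -0.111] [-0.433, -0.41, 0.133] rows 2.8
```

View pics/st1.png

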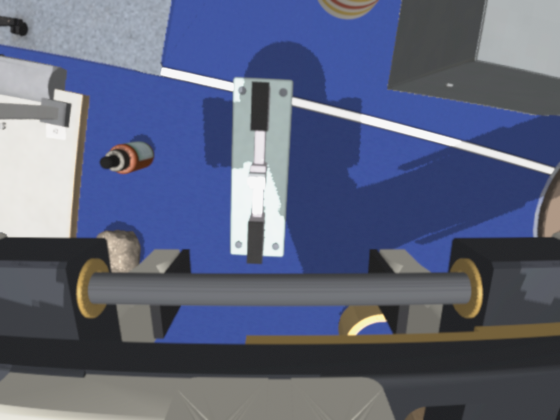

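Wrist view: stand base corners at (235,78), (293,80), (284,256), (231,253), rests black at (260,105) and (256,240), ridge about (258,169), with the lower half covered by the gripper.

```bash
python3 -c "
from plan import *
plan([(470,200,340,-50),(400,320,340,-20),(370,390,340,0)])"
```

```text
[0.0, 0.0, -0.149] [-0.9, -0.214, 0.005] rows 3.8
[0.0, 0.0, -0.167] [-0.913, -0.157, -0.0] rows 4.2
[0.0, 0.0, -0.111] [-0.348, -0.37, -0.0] rows 2.8
```

Request:
send_rows(
  deltas=[
    [0,0,-0.149,-0.9,-0.214,0,-1],
    [0,0,-0.149,-0.9,-0.214,0,-1],
    [0,0,-0.149,-0.9,-0.214,0,-1],
    [0,0,-0.149,-0.9,-0.214,0,-1],
    [0,0,-0.149,-0.9,-0.214,0,-1],
  ],
)

```text
t: 2.83
eef_pos: [470.9, 199.8, 340.0]
tool_rot: [3.14, -0.0, -0.869]
wrist_force: [-0.4, 0.1, -0.2]
width: 87.6
grasp_force: 0.0
```

```bash
python3 -c "
from h import *
snap('st2')"
```

```text
st2 2.83 [470.9 199.8 340. ] [ 3.14  -0.    -0.869] [ 0.79  0.06 -0.26  0.   -1.25 -0.08]
```

Request:
send_rows(
  deltas=[
    [0,0,-0.167,-0.913,-0.157,0,-1],
    [0,0,-0.167,-0.913,-0.157,0,-1],
    [0,0,-0.167,-0.913,-0.157,0,-1],
    [0,0,-0.167,-0.913,-0.157,0,-1],
    [0,0,-0.167,-0.913,-0.157,0,-1],
  ],
)

```text
t: 3.3
eef_pos: [399.8, 319.1, 340.6]
tool_rot: [3.141, 0.0, -0.344]
wrist_force: [0.2, 0.5, -0.4]
width: 87.5
grasp_force: 0.0
```

```bash
python3 -c "
from h import *
snap('ho1')"
```

```text
ho1 3.3 [399.8 319.1 340.6] [ 3.141  0.    -0.344] [ 1.06  0.06 -0.26 -0.   -1.25  0.17]
```

Request:
send_rows(
  deltas=[
    [0,0,-0.111,-0.348,-0.37,0,-1],
    [0,0,-0.111,-0.348,-0.37,0,-1],
    [0,0,-0.111,-0.348,-0.37,0,-1],
    [0,0,-0.111,-0.348,-0.37,0,-1],
  ],
)

```text
t: 3.68
eef_pos: [370.7, 387.8, 340.3]
tool_rot: [3.141, 0.0, 0.0]
wrist_force: [-0.0, -0.7, 0.0]
width: 87.5
grasp_force: 0.0
```

```bash
python3 -c "
from h import *
snap('ho2')
a=[cv2.imread(f'pics/{n}.png')[:300] for n in('ho1','ho2')]
for n in a: print(n.shape)
cv2.imwrite('pics/ho.png',np.vstack(a))"
```

```text
ho2 3.68 [370.7 387.8 340.3] [3.141 0.    0.   ] [ 1.17  0.1  -0.22  0.   -1.25  0.4 ]
(300, 560, 3)
(300, 560, 3)
```

View pics/ho.png

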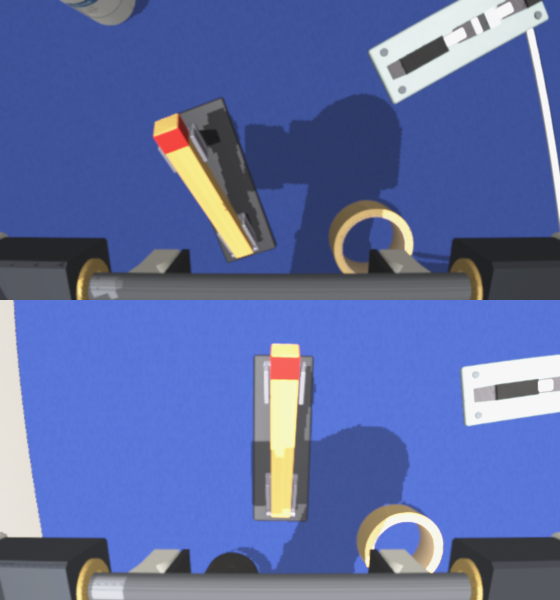

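ho1/ho2 show the bar in the holder, red band about (172,138)/(285,368-300), low end (238,255)/(281,515-300); stand partly at right. Now enlarged crops.

```bash
python3 -c "
from h import *
a=cv2.imread('pics/ho1.png')[95:275,145:285]; b=cv2.imread('pics/ho2.png')[40:220,240:335]
cv2.imwrite('pics/hoz.png',cv2.resize(np.hstack([a,b]),None,fx=3.3,fy=3.3,interpolation=cv2.INTER_CUBIC))
c=proj('wrist',[490,56,70],load('st2'))[0]; print(c); x,y=(c-[80,80]).round().astype(int); x=max(x,0);y=max(y,0); print(x,y)
a=cv2.imread('pics/st1.png')[70:265,215:310]; b=np.zeros((195,165,3),np.uint8); s=cv2.imread('pics/st2.png')[y:y+195,x:x+165]; b[:s.shape[0],:s.shape[1]]=s
cv2.imwrite('pics/stz.png',cv2.resize(np.hstack([a,b]),None,fx=3,fy=3,interpolation=cv2.INTER_CUBIC))
"
```

```text
[357.09081277  70.27882973]
277 0
```

View pics/hoz.png

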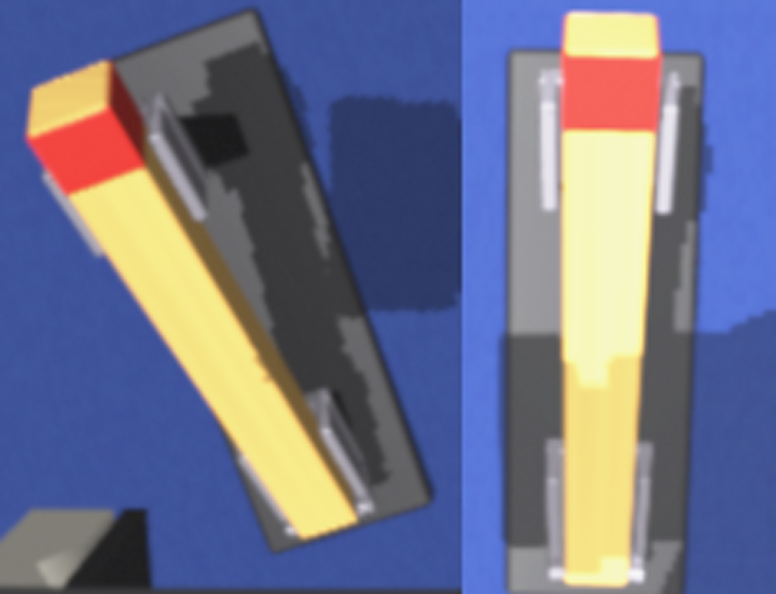

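View pics/stz.png

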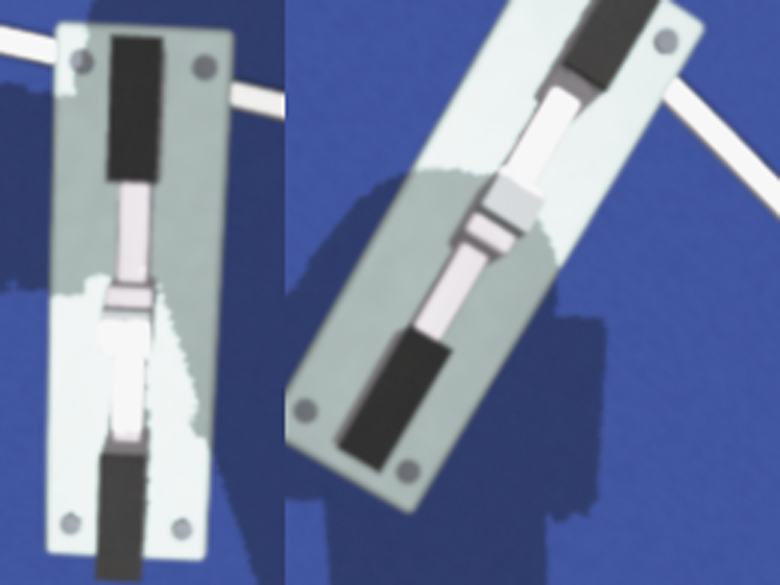

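Crops: the bar's top-face end edge runs (28,138)–(111,102) left and (563,58)–(660,56) right, low end (303,540)–(357,519) and (565,585)–(628,583); the ridge's flat top centre is near (125,326) left and (513,202) right, base corners left (57,22), (233,31), (205,560), (47,552).

Run:
```python
from h import *
A=lambda x,y:(145+(x+.5)/3.3-.5,95+(y+.5)/3.3-.5); B=lambda x,y:(240+(x-461.5)/3.3-.5,40+(y+.5)/3.3-.5)
h1,h2,s1,s2=[load(n) for n in("ho1","ho2","st1","st2")]
P=[]
for a,b in(((28,138),(563,58)),((111,102),(660,56)),((303,540),(565,585)),((357,519),(628,583))):
    x,e=tri([ray("wrist",A(*a),h1),ray("wrist",B(*b),h2)]); P.append(x); print(x.round(1),e)
up,lo=(P[0]+P[1])/2,(P[2]+P[3])/2; d=up-lo; print("bar top face mid",((up+lo)/2).round(1),"len",np.linalg.norm(d).round(1),"slope",np.degrees(np.arcsin(d[2]/np.linalg.norm(d))).round(1),"yaw",np.degrees(np.arctan2(d[1],d[0])).round(1))
L=lambda x,y:(215+(x+.5)/3-.5,70+(y+.5)/3-.5); Q=lambda x,y:(277+(x-284.5)/3-.5,(y+.5)/3-.5)
print("ridge",tri([ray("wrist",L(125,326),s1),ray("wrist",Q(513,202),s2)]))
c=[plane("wrist",L(*p),10,s1) for p in((57,22),(233,31),(205,560),(47,552))]; print(np.round(c,1)); m=np.mean(c,0); print("base mid",m.round(1)); y=(c[2]+c[3]-c[0]-c[1])/2; print("len",np.linalg.norm(y),"dir",np.degrees(np.arctan2(y[1],y[0])))
c2=[plane("wrist",Q(*p),10,s2) for p in((705,30),(410,513))]; print(np.round(c2,1)); v=c2[1]-c2[0]; print(np.linalg.norm(v),np.degrees(np.arctan2(v[1],v[0])))
# holder base corners at z=8 (view 2 partly, view 1)
hb=[plane("wrist",A(*p),8,h1) for p in((255,8),(432,502),(275,552))]; print("holder",np.round(hb,1)); 
hb=[plane("wrist",B(*p),8,h2) for p in((508,50),(703,54))]; print("holder",np.round(hb,1));
```

```text
[489.7 394.3 152.2] [0.4, 0.4]
[490.4 371.8 151.3] [0.5, 0.5]
[334.6 397.   43.7] [0.0, 0.0]
[336.2 374.9  46.3] [0.2, 0.2]
bar top face mid [412.7 384.5  98.4] len 187.9 slope 34.6 yaw -1.1
ridge (array([495.52673216,  56.1916714 ,  68.50283695]), [0.1, 0.1])
[[548.6 -45.   10. ]
 [481.3 -56.9  10. ]
 [442.1 157.9  10. ]
 [510.  169.9  10. ]]
base mid [495.5  56.5  10. ]
len 218.28157224683355 dir 100.26420892809193
[[479.5 -55.3  10. ]
 [442.8 157.8  10. ]]
216.32533671716266 99.78611363478917
holder [[517.6 348.4   8. ]
 [320.6 352.3   8. ]
 [321.8 418.7   8. ]]
holder [[518.8 416.7   8. ]
 [517.5 348.5   8. ]]
```

Run:
```python
from plan import *
print("pens", tri([ray("top",(131,290)),ray("scene",(344,126))]), tri([ray("top",(156,289)),ray("scene",(351,131))]))
print("cup rim",tri([ray("top",(145,297)),ray("scene",(341,145))]), plane("wrist",(232,265),100,load("ho2")))
f=[];t=[]
for i in range(16):
    r.grab_frame("wrist"); s=r.read_state(); f.append(s["wrist_force"]);t.append(s["ft_torque"])
print(np.mean(f,0),np.std(f,0),np.mean(t,0),np.std(t,0),s["t"])
q=[np.pi,-np.radians(35),-np.radians(1.1)]
plan([(340.6,384.7,202,q),(392.2,384.4,128.5,q)])
```

```text
pens (array([252.094477  , 459.52347662, 163.12895076]), [8.2, 8.2]) (array([274.81433776, 423.90534817, 153.54457158]), [29.8, 29.8])
cup rim (array([238.530498  , 450.82515792,  84.92560566]), [2.0, 2.0]) [297.91270318 436.35311701 100.        ]
[ 0.25023398 -0.1158543  -0.37648213] [0.3748341  0.23313628 0.45865616] [-0.08944946  0.1575643   0.00579831] [0.03203375 0.02309523 0.02969774] 4.5333
[-0.002, 0.194, 0.006] [-0.195, 0.026, 0.925] rows 4.9
[0.0, 0.0, 0.0] [0.001, -0.005, 0.599] rows 2.2
```

Request:
send_rows(
  deltas=[
    [0,0.194,0.006,-0.195,0.026,0.925,-1],
    [0,0.194,0.006,-0.195,0.026,0.925,-1],
    [0,0.194,0.006,-0.195,0.026,0.925,-1],
    [0,0.194,0.006,-0.195,0.026,0.925,-1],
    [0,0.194,0.006,-0.195,0.026,0.925,-1],
  ],
)

```text
t: 4.95
eef_pos: [348.6, 383.0, 211.4]
tool_rot: [3.133, -0.469, -0.026]
wrist_force: [3.1, -0.2, 2.0]
width: 87.5
grasp_force: 0.0
```

Run:
```python
from plan import *
snap("pre")
q=[np.pi,-np.radians(35),-np.radians(1.1)]
plan([(392.2,384.4,128.5,q)])
c=np.array([419.2,384.3,90]);d=R.from_euler("yz",[-35,-1.1],degrees=True).apply([1,0,0])
print(proj("wrist",[c+95*d,c-95*d,c+47*d],load("pre")))
```

```text
pre 4.95 [348.6 383.  211.4] [ 3.133 -0.469 -0.026] [ 1.39  0.08 -0.9   0.78 -0.69 -0.49]
[0.005, 0.042, -0.001] [0.013, -0.032, 0.616] rows 2.2
[[270.81637199  66.82674113]
 [274.02973128 322.00285623]
 [271.74241868 145.92001595]]
```

Request:
send_rows(
  deltas=[
    [0.003,0.04,0,0,0,0,-1],
    [0.003,0.04,0,0,0,0,-1],
    [0.003,0.04,0,0,0,0,-1],
  ],
)

```text
t: 5.25
eef_pos: [350.0, 382.6, 212.9]
tool_rot: [3.141, -0.596, -0.025]
wrist_force: [0.6, 0.1, -0.2]
width: 87.4
grasp_force: 0.0
```

Run:
```python
from plan import *
st=snap("pre2")
q=[np.pi,-np.radians(35),-np.radians(1.1)]
plan([(392.2,384.4,128.5,q)])
```

```text
pre2 5.25 [350.  382.6 212.9] [ 3.141 -0.596 -0.025] [ 1.37  0.08 -1.    1.06 -0.69 -0.73]
[0.001, 0.005, -0.002] [-0.088, -0.018, 0.625] rows 2.3
```

Request:
send_rows(
  deltas=[
    [0,0,-0.002,-0.06,-0.018,0.2,-1],
    [0,0,-0.002,-0.088,-0.018,0.3,-1],
  ],
)

```text
t: 5.47
eef_pos: [367.8, 394.6, 174.6]
tool_rot: [3.132, -0.585, -0.021]
wrist_force: [0.7, -1.1, 0.2]
width: 87.5
grasp_force: 0.0
```

Run:
```python
from plan import *
st=snap("pre3")
q=[np.pi,-np.radians(35),-np.radians(1.1)]
plan([(392.2,384.4,128.5,q)])
```

```text
pre3 5.47 [367.8 394.6 174.6] [ 3.132 -0.585 -0.021] [ 1.26  0.16 -1.01  1.24 -0.6  -0.83]
[0.004, 0.008, -0.0] [-0.033, 0.06, 0.335] rows 1.2
```

Run:
```python
from plan import *
q=[np.pi,-np.radians(20),-np.radians(1.1)]
plan([(382.5,384.4,190.5,q),(403,384.4,134,q)])
```

```text
[0.004, -0.075, -0.001] [0.141, 0.066, -0.045] rows 1.9
[0.0, 0.0, 0.0] [-0.0, -0.003, 0.401] rows 1.4
```

Request:
send_rows(
  deltas=[
    [0.004,-0.075,0,0.14,0.066,-0.045,-1],
    [0.004,-0.075,0,0.14,0.066,-0.045,-1],
    [0.004,-0.075,0,0.14,0.066,-0.045,-1],
  ],
)

```text
t: 5.77
eef_pos: [383.7, 382.7, 193.3]
tool_rot: [3.137, -0.384, -0.026]
wrist_force: [2.4, -0.5, 1.8]
width: 87.2
grasp_force: 0.0
```

Run:
```python
from plan import *
st=snap("pre4")
q=[np.pi,-np.radians(20),-np.radians(1.1)]
plan([(403,384.4,134,q)])
c=np.array([419.2,384.3,90]);d=R.from_euler("yz",[-35,-1.1],degrees=True).apply([1,0,0])
print(proj("wrist",[c+95*d,c-95*d,c+47*d],st))
```

```text
pre4 5.77 [383.7 382.7 193.3] [ 3.137 -0.384 -0.026] [ 1.29  0.14 -0.82  0.67 -0.62 -0.3 ]
[0.002, -0.008, -0.003] [-0.021, -0.02, 0.414] rows 1.5
[[271.68151148  85.79728209]
 [275.50645227 352.84238982]
 [272.90330422 175.91165496]]
```

Request:
send_rows(
  deltas=[
    [0,-0.008,-0.003,-0.021,-0.02,0.2,-1],
    [0,-0.008,-0.003,-0.021,-0.02,0.414,-1],
    [0,-0.008,-0.003,-0.021,-0.02,0.414,-1],
    [0,-0.008,-0.003,-0.021,-0.02,0.414,-1],
  ],
)

```text
t: 6.15
eef_pos: [405.4, 383.4, 133.4]
tool_rot: [3.128, -0.364, -0.016]
wrist_force: [-0.1, 0.0, 0.4]
width: 87.7
grasp_force: 0.0
```

Run:
```python
from plan import *
st=snap("gr1")
```

```text
gr1 6.15 [405.4 383.4 133.4] [ 3.128 -0.364 -0.016] [ 1.18  0.24 -0.89  0.86 -0.46 -0.41]
```

Request:
send_rows(
  deltas=[
    [0,0,0,0,0,0,0],
    [0,0,0,0,0,0,0.5],
    [0,0,0,0,0,0,1],
    [0,0,0,0,0,0,1],
    [0,0,0,0,0,0,1],
  ],
)

```text
t: 6.62
eef_pos: [404.6, 385.3, 134.8]
tool_rot: [3.133, -0.365, -0.015]
wrist_force: [0.2, -0.0, 0.1]
width: 60.0
grasp_force: 0.0
```

Request:
send_rows(
  deltas=[
    [0,0,0,0,0,0,1],
    [0,0,0,0,0,0,1],
    [0,0,0,0,0,0,1],
  ],
)

```text
t: 6.87
eef_pos: [404.7, 384.9, 134.2]
tool_rot: [3.132, -0.365, -0.015]
wrist_force: [0.5, 0.5, 0.7]
width: 39.8
grasp_force: 0.0
```

Request:
send_rows(
  deltas=[
    [0,0,0,0,0,0,1],
    [0,0,0,0,0,0,1],
    [0,0,0,0,0,0,1],
    [0,0,0,0,0,0,1],
    [0,0,0,0,0,0,1],
  ],
)

```text
t: 7.28
eef_pos: [404.8, 384.9, 134.1]
tool_rot: [3.132, -0.365, -0.015]
wrist_force: [-0.5, 0.6, -1.0]
width: 21.6
grasp_force: 30.0
```

Run:
```python
from plan import *
st=r.read_state(); p=st["eef_pos"]; q=st["tool_rot"]; print(st["width"],st["grasp_force"],p,q)
n=np.array([-.574,0.01,.819])
plan([(*(p+20*n),q),(*(p+80*n),q)])
q2=[np.pi,np.radians(14),0]
plan([(370,388,340,q2)],cur=(p+80*n,q))
```

```text
21.625459474065394 29.964599311351776 [404.76564659 384.89174777 134.08899382] [ 3.1315835  -0.36485821 -0.01524231]
[0.0, 0.0, 0.0] [-0.033, 0.001, -0.129] rows 0.5
[0.0, 0.0, 0.0] [-0.098, 0.003, -0.388] rows 1.4
[0.003, -0.194, -0.006] [0.403, -0.008, -0.848] rows 4.9
```

Request:
send_rows(
  deltas=[
    [0,0,0,-0.033,0,-0.129,1],
    [0,0,0,-0.131,0.004,-0.517,1],
    [0,0,0,-0.131,0.004,-0.517,1],
    [0,0,0,-0.131,0.004,-0.517,1],
  ],
)

```text
t: 7.62
eef_pos: [357.5, 387.5, 202.7]
tool_rot: [3.137, -0.366, -0.015]
wrist_force: [0.3, 1.3, -1.0]
width: 21.6
grasp_force: 30.0
```

Run:
```python
from plan import *
st=snap("lift"); print(st["width"],st["grasp_force"],st["wrist_force"])
plan([(380,380,300,0)])
```

```text
lift 7.62 [357.5 387.5 202.7] [ 3.137 -0.366 -0.015] [ 1.36  0.11 -0.81  0.6  -0.67 -0.28]
21.599960821098747 29.95436578989029 [ 0.3057095   1.32124986 -0.98192029]
[0.003, -0.116, -0.005] [0.374, 0.048, -0.563] rows 2.9
```

Request:
send_rows(
  deltas=[
    [0.003,-0.05,0,0.1,0.01,-0.25,1],
    [0.003,-0.116,-0.005,0.37,0.05,-0.56,1],
    [0.003,-0.116,-0.005,0.37,0.05,-0.56,1],
    [0.003,-0.116,-0.005,0.37,0.05,-0.56,1],
    [0.003,-0.116,-0.005,0.37,0.05,-0.56,1],
  ],
)

```text
t: 8.08
eef_pos: [383.5, 380.9, 300.8]
tool_rot: [-3.137, 0.004, -0.003]
wrist_force: [1.6, 0.9, -0.4]
width: 21.6
grasp_force: 30.0
```

Run:
```python
from plan import *
f=[];t=[]
im=r.grab_frame("scene"); st=snap("held")
for i in range(16):
    r.grab_frame("wrist"); s=r.read_state(); f.append(s["wrist_force"]);t.append(s["ft_torque"])
print(np.mean(f,0),np.std(f,0),np.mean(t,0),np.std(t,0),s["t"],s["grasp_force"])
cv2.imwrite("pics/heldz.png",np.vstack([cv2.resize(im[140:220,300:420,::-1],None,fx=4,fy=4)[:,:480],cv2.resize(cv2.imread("pics/held.png")[60:340,80:480],(400,280))[:, :] if 0 else np.zeros((1,480,3),np.uint8)]))
```

```text
held 8.13 [383.3 379.1 298.2] [ 3.141e+00 -1.000e-03 -8.000e-03] [ 1.14  0.13 -0.28  0.   -1.16  0.42]
[-0.171731    0.05441455 -2.04055056] [0.39478547 0.51592932 0.72424057] [-0.08541508  0.1834074  -0.00507248] [0.0369963  0.03862299 0.02249617] 8.9833 29.954325556755066
```

Run:
```python
from plan import *
st=load("held"); im=cv2.imread("pics/held.png"); hsv=cv2.cvtColor(im,cv2.COLOR_BGR2HSV)
m=((hsv[...,0]<6)|(hsv[...,0]>174))&(hsv[...,1]>140)&(hsv[...,2]>90); ys,xs=np.where(m[:240]); print(len(xs),xs.min(),xs.max(),ys.min(),ys.max(),np.median(xs),np.median(ys))
T=R.from_euler("xyz",st["tool_rot"]); g=st["eef_pos"]+T.apply([0,0,47])
for s in(8,11,14,17):
    d=T.apply(R.from_euler("y",s,degrees=True).apply([1,0,0])) ; n=T.apply(R.from_euler("y",s,degrees=True).apply([0,0,-1])); c=g-2.1*d+1.2*n
    print(s,d.round(2),proj("wrist",[c+95*d+11*n,c+75*d+11*n,c+95*d-11*n],st).round(0).tolist())
y=-79.9; q=[np.pi,np.radians(8),np.radians(y)]
plan([(440,300,300,-30),(480,190,290,-60),(488.9,93.2,200,q),(488.9,93.2,126,q)])
```

```text
2493 242 319 57 124 288.0 107.0
8 [ 0.99 -0.01  0.14] [[278.0, 49.0], [279.0, 114.0], [279.0, 53.0]]
11 [ 0.98 -0.01  0.19] [[278.0, 51.0], [278.0, 118.0], [279.0, 51.0]]
14 [ 0.97 -0.01  0.24] [[278.0, 53.0], [278.0, 123.0], [279.0, 50.0]]
17 [ 0.96 -0.01  0.29] [[278.0, 57.0], [278.0, 128.0], [278.0, 49.0]]
[0.001, -0.0, 0.166] [0.398, 0.524, -0.012] rows 4.2
[0.0, -0.0, 0.167] [0.598, 0.502, 0.067] rows 4.2
[0.008, -0.044, 0.11] [0.589, 0.271, 0.6] rows 3.2
[0.0, 0.0, 0.0] [0.069, -0.0, 0.489] rows 1.8
```

Request:
send_rows(
  deltas=[
    [0,0,0.166,0.4,0.524,0,1],
    [0,0,0.166,0.4,0.524,0,1],
    [0,0,0.166,0.4,0.524,0,1],
    [0,0,0.166,0.4,0.524,0,1],
    [0,0,0.166,0.4,0.524,0,1],
  ],
)

```text
t: 9.4
eef_pos: [441.0, 299.0, 298.2]
tool_rot: [3.139, -0.002, -0.531]
wrist_force: [-0.3, 0.1, -1.9]
width: 21.8
grasp_force: 30.0
```

Request:
send_rows(
  deltas=[
    [0,0,0.167,0.6,0.5,0.067,1],
    [0,0,0.167,0.6,0.5,0.067,1],
    [0,0,0.167,0.6,0.5,0.067,1],
    [0,0,0.167,0.6,0.5,0.067,1],
    [0,0,0.167,0.6,0.5,0.067,1],
  ],
)

```text
t: 9.82
eef_pos: [481.0, 188.9, 288.4]
tool_rot: [3.14, -0.003, -1.053]
wrist_force: [0.4, -0.8, -2.4]
width: 21.3
grasp_force: 30.0
```

Request:
send_rows(
  deltas=[
    [0.008,-0.044,0.11,0.59,0.27,0.4,1],
    [0.008,-0.044,0.11,0.59,0.27,0.6,1],
    [0.008,-0.044,0.11,0.59,0.27,0.6,1],
    [0.008,-0.044,0.11,0.59,0.27,0.6,1],
    [0.008,-0.044,0.11,0.59,0.27,0.6,1],
  ],
)

```text
t: 10.23
eef_pos: [488.9, 91.3, 196.4]
tool_rot: [3.139, 0.136, -1.392]
wrist_force: [0.0, 0.3, -1.2]
width: 21.9
grasp_force: 30.0
```

Run:
```python
from plan import *
st=snap("over1")
q=[np.pi,np.radians(8),np.radians(-79.9)]
plan([(488.9,93.2,126,q)])
```

```text
over1 10.23 [488.9  91.3 196.4] [ 3.139  0.136 -1.392] [ 0.49  0.16 -0.44 -0.16 -0.94 -0.22]
[0.0, -0.001, 0.001] [0.06, 0.006, 0.477] rows 1.7
```

Request:
send_rows(
  deltas=[
    [0,0,0,0.03,0,0.24,1],
    [0,0,0,0.06,0.006,0.4,1],
    [0,0,0,0.06,0.006,0.477,1],
    [0,0,0,0.06,0.006,0.477,1],
  ],
)

```text
t: 10.62
eef_pos: [488.6, 95.2, 125.3]
tool_rot: [3.141, 0.136, -1.389]
wrist_force: [0.1, -0.3, -1.9]
width: 21.7
grasp_force: 30.0
```

Request:
send_rows(
  deltas=[
    [0,0,0,0,0,0.013,1],
    [0,0,0,0,0,0.013,1],
  ],
)

```text
t: 10.78
eef_pos: [489.9, 95.3, 126.0]
tool_rot: [-3.138, 0.137, -1.39]
wrist_force: [-0.2, -0.1, -1.4]
width: 21.7
grasp_force: 30.0
```

Run:
```python
from plan import *
st=snap("low1"); print(st["wrist_force"],st["ft_torque"])
im=r.grab_frame("scene"); cv2.imwrite("pics/lowz.png",cv2.resize(im[190:280,230:340,::-1],None,fx=5,fy=5,interpolation=cv2.INTER_CUBIC))
```

```text
low1 10.78 [489.9  95.3 126. ] [-3.138  0.137 -1.39 ] [ 0.49  0.25 -0.51 -0.19 -0.77 -0.18]
[-0.22622788 -0.131412   -1.38580079] [-0.49869074  0.02263729  0.02254944]
```

Request:
send_rows(
  deltas=[
    [0,0,0,0,0,0.01,1],
    [0,0,0,0,0,0.01,1],
  ],
)

```text
t: 11.05
eef_pos: [489.3, 94.4, 124.0]
tool_rot: [-3.139, 0.137, -1.393]
wrist_force: [0.2, 0.4, -0.3]
width: 22.1
grasp_force: 30.0
```

Run:
```python
from plan import *
st=snap("low2"); print(st["wrist_force"],st["ft_torque"])
```

```text
low2 11.05 [489.3  94.4 124. ] [-3.139  0.137 -1.393] [ 0.49  0.26 -0.51 -0.19 -0.77 -0.18]
[ 0.19511798  0.37720285 -0.25906298] [ 9.59891815e-02 -7.33214493e-05 -1.88498171e-02]
```

View pics/lowz.png

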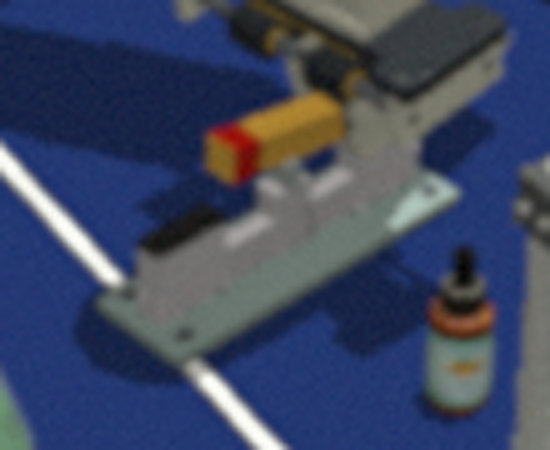

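The picture shows the bar held, red end up at about (230,155), over the ridge of the stand. Contact is felt (weight gone), so release.

Request:
send_rows(
  deltas=[
    [0,0,0,0,0,0,-0.1],
    [0,0,0,0,0,0,-0.1],
    [0,0,0,0,0,0,-0.1],
    [0,0,0,0,0,0,-0.1],
    [0,0,0,0,0,0,-0.1],
  ],
)

```text
t: 11.52
eef_pos: [489.0, 93.9, 123.3]
tool_rot: [-3.141, 0.137, -1.394]
wrist_force: [0.5, -0.7, 0.1]
width: 46.1
grasp_force: 0.0
```

Request:
send_rows(
  deltas=[
    [0,0,0,0,0,0,-0.1],
    [0,0,0,0,0,0,-0.1],
    [0,0,0,0,0,0,-0.1],
    [0,0,0,0,0,0,-0.1],
  ],
)

```text
t: 11.85
eef_pos: [488.9, 94.0, 123.2]
tool_rot: [-3.141, 0.137, -1.394]
wrist_force: [0.4, -0.2, -0.1]
width: 48.3
grasp_force: 0.0
```

Run:
```python
from plan import *
st=snap("rel1"); print(st["width"],st["grasp_force"],st["wrist_force"],st["ft_torque"])
im=cv2.imread("pics/rel1.png"); hsv=cv2.cvtColor(im,cv2.COLOR_BGR2HSV)
m=((hsv[...,0]<6)|(hsv[...,0]>174))&(hsv[...,1]>120)&(hsv[...,2]>70); m=m[:235]; k,l,s,c=cv2.connectedComponentsWithStats(m.astype(np.uint8)); i=1+np.argmax(s[1:,4]); print(s[i],c[i])
u=np.array([-.175,.985,0]); ridge=np.array([495.5,56.3,70])
for th in(0,6.1,9):
  t=np.radians(th)
  for y0 in(40,45,50):
    d=-u*np.cos(t)+np.array([0,0,np.sin(t)]); n=u*np.sin(t)+np.array([0,0,np.cos(t)])
    b=ridge+u*y0+[0,0,-(y0-6)*np.tan(t)]; ce=b+11*n
    print(th,y0,proj("wrist",[ce+95*d+11*n,ce+75*d+11*n,ce+95*d-11*n],st).round(0).tolist())
im=r.grab_frame("scene"); cv2.imwrite("pics/rel1s.png",im[:,:,::-1])
```

```text
rel1 11.85 [488.9  94.  123.2] [-3.141  0.137 -1.394] [ 0.49  0.26 -0.51 -0.19 -0.77 -0.18]
48.276022884049794 0.0 [ 0.40589269 -0.19346944 -0.09148834] [-0.42223493  0.0293766   0.00250953]
[ 240   56   76   67 4769] [277.74250367  88.70916335]
0 40 [[277.0, 27.0], [277.0, 96.0], [278.0, 35.0]]
0 45 [[277.0, 45.0], [277.0, 112.0], [278.0, 50.0]]
0 50 [[277.0, 62.0], [277.0, 128.0], [278.0, 64.0]]
6.1 40 [[277.0, 35.0], [277.0, 106.0], [278.0, 34.0]]
6.1 45 [[277.0, 54.0], [277.0, 122.0], [278.0, 50.0]]
6.1 50 [[277.0, 72.0], [277.0, 138.0], [278.0, 65.0]]
9 40 [[277.0, 40.0], [277.0, 112.0], [277.0, 35.0]]
9 45 [[277.0, 60.0], [277.0, 128.0], [278.0, 52.0]]
9 50 [[277.0, 78.0], [277.0, 144.0], [278.0, 67.0]]
```

Run:
```python
from plan import *
plan([(488.6,95.2,124.7,[np.pi,-np.radians(6.1),np.radians(-79.9)])])
```

```text
[-0.0, 0.077, 0.0] [-0.009, 0.001, -0.009] rows 1.9
```

Request:
send_rows(
  deltas=[
    [0,0.077,0,-0.009,0,-0.009,-0.1],
    [0,0.077,0,-0.009,0,-0.009,-0.1],
    [0,0.077,0,-0.009,0,-0.009,-0.1],
    [0,0.077,0,-0.009,0,-0.009,-0.1],
  ],
)

```text
t: 12.28
eef_pos: [488.0, 95.9, 124.4]
tool_rot: [3.142, -0.107, -1.391]
wrist_force: [0.2, -1.2, 0.3]
width: 48.4
grasp_force: 0.0
```

Request:
send_rows(
  deltas=[
    [0,0,0,0,0,0,1],
    [0,0,0,0,0,0,1],
    [0,0,0,0,0,0,1],
    [0,0,0,0,0,0,1],
    [0,0,0,0,0,0,1],
  ],
)

```text
t: 12.7
eef_pos: [489.0, 94.8, 124.9]
tool_rot: [-3.14, -0.105, -1.395]
wrist_force: [-1.3, 0.1, 1.2]
width: 21.7
grasp_force: 30.0
```

Run:
```python
from plan import *
st=snap("gr2"); print(st["width"],st["grasp_force"],st["wrist_force"],st["ft_torque"])
```

```text
gr2 12.7 [489.   94.8 124.9] [-3.14  -0.105 -1.395] [ 0.65  0.25 -0.64  0.14 -0.73 -0.58]
21.70051324795016 29.999723732471466 [-1.25924297  0.06165915  1.1947403 ] [ 0.2805423   0.42624888 -0.14380923]
```

Run:
```python
from plan import *
plan([(489,94.8,145,-79.9),(494.9,59.9,145,-79.9),(494.9,59.9,130,-79.9)])
```

```text
[-0.0, -0.033, -0.0] [0.014, -0.0, -0.133] rows 0.8
[0.0, 0.0, 0.0] [0.236, 0.002, 0.0] rows 0.8
[0.0, 0.0, 0.0] [0.0, -0.0, 0.1] rows 0.4
```

Request:
send_rows(
  deltas=[
    [0,-0.033,0,0.014,0,-0.133,1],
    [0,-0.033,0,0.014,0,-0.133,1],
    [0,-0.033,0,0.014,0,-0.133,1],
  ],
)

```text
t: 13.0
eef_pos: [489.7, 94.8, 145.7]
tool_rot: [-3.138, -0.001, -1.397]
wrist_force: [-0.3, 0.5, -2.4]
width: 21.7
grasp_force: 30.0
```

Request:
send_rows(
  deltas=[
    [0,0,0,0.12,0,0,1],
    [0,0,0,0.236,0,0,1],
    [0,0,0,0.236,0,0.05,1],
    [0,0,0,0.236,0,0.09,1],
    [0,0,0,0.236,0,0.09,1],
  ],
)

```text
t: 13.42
eef_pos: [493.8, 59.8, 129.4]
tool_rot: [3.139, -0.003, -1.395]
wrist_force: [-0.2, -0.8, -1.9]
width: 21.8
grasp_force: 30.0
```

Run:
```python
from plan import *
f=[];t=[]
st=snap("lvl1")
for i in range(14):
    r.grab_frame("wrist"); s=r.read_state(); f.append(s["wrist_force"]);t.append(s["ft_torque"])
print(np.mean(f,0),np.mean(t,0),np.std(t,0),s["t"],s["eef_pos"],s["tool_rot"])
plan([(494.9,59.9,128.3,-79.9)])
im=cv2.imread("pics/lvl1.png"); hsv=cv2.cvtColor(im,cv2.COLOR_BGR2HSV)
m=((hsv[...,0]<6)|(hsv[...,0]>174))&(hsv[...,1]>120)&(hsv[...,2]>70); k,l,s,c=cv2.connectedComponentsWithStats(m[:235].astype(np.uint8)); i=1+np.argmax(s[1:,4]); print(s[i],c[i])
T=R.from_euler("xyz",st["tool_rot"]); g=st["eef_pos"]+T.apply([0,0,47])
for a in(-2,0,2):
  d=T.apply(R.from_euler("y",a,degrees=True).apply([1,0,0])) ; n=T.apply(R.from_euler("y",a,degrees=True).apply([0,0,-1])); c=g-12.3*d
  print(a,proj("wrist",[c+95*d+11*n,c+75*d+11*n,c+95*d-11*n],st).round(1).tolist())
```

```text
lvl1 13.42 [493.8  59.8 129.4] [ 3.139e+00 -3.000e-03 -1.395e+00] [ 0.52  0.24 -0.58  0.   -0.75 -0.34]
[ 0.12448001  0.18662097 -2.09919415] [ 0.02965091  0.11247042 -0.01024973] [0.0343295  0.02626942 0.03539841] 14.1667 [494.92875327  60.27960221 131.44098082] [-3.14068306e+00 -1.48133746e-03 -1.39420298e+00]
[-0.0, -0.0, 0.0] [0.002, 0.001, 0.021] rows 0.1
[ 249   84   62   56 3311] [279.17789188 111.39112051]
-2 [[277.0, 82.6], [277.1, 138.4], [277.4, 90.8]]
0 [[277.0, 82.5], [277.1, 139.6], [277.3, 89.0]]
2 [[277.0, 82.8], [277.1, 141.0], [277.3, 87.5]]
```

Request:
send_rows(
  deltas=[
    [0,0,0,0,0,0.012,1],
    [0,0,0,0,0,0.018,1],
    [0,0,0,0,0,0.018,1],
  ],
)

```text
t: 14.42
eef_pos: [494.8, 60.2, 128.4]
tool_rot: [-3.141, -0.002, -1.394]
wrist_force: [-0.3, -0.3, -2.8]
width: 22.0
grasp_force: 30.0
```

Run:
```python
from plan import *
for i in range(3):
    r.grab_frame("wrist"); s=r.read_state(); print(s["eef_pos"],s["wrist_force"],s["ft_torque"])
```

```text
[494.80148404  60.20204238 128.49096102] [ 0.39144775 -0.09225617 -2.21759006] [ 0.01569663  0.09593456 -0.01914489]
[494.8871078   60.26084154 128.57843237] [-0.70016717  1.43612813 -2.21515288] [0.07546156 0.1578196  0.019787  ]
[494.90579896  60.26547985 128.60566667] [-0.48880926 -0.83023529 -2.07081494] [ 0.04143891  0.07483468 -0.00939954]
```

Request:
send_rows(
  deltas=[
    [0,0,0,0,0,0.006,1],
    [0,0,0,0,0,0.006,1],
    [0,0,0,0,0,0.006,1],
  ],
)

```text
t: 14.82
eef_pos: [495.0, 60.3, 128.2]
tool_rot: [-3.14, -0.002, -1.394]
wrist_force: [-1.6, -0.7, 4.4]
width: 21.6
grasp_force: 30.0
```

Run:
```python
from plan import *
for i in range(3):
    r.grab_frame("wrist"); s=r.read_state(); print(s["eef_pos"],s["wrist_force"],s["ft_torque"])
```

```text
[495.03584848  60.35071277 128.17618655] [-3.12479576  0.40309304  4.74318868] [ 0.04819708  1.05549788 -0.0523071 ]
[495.04584271  60.32959927 128.17293575] [-2.21764937 -0.04830389  5.5211709 ] [ 2.54876605e-02  1.07174551e+00 -6.77281951e-04]
[495.02598355  60.32422897 128.1729673 ] [-2.82822837 -0.25289151  5.84447514] [ 0.08036899  1.07076101 -0.00258702]
```

Request:
send_rows(
  deltas=[
    [0,0,0,0,0,-0.004,1],
    [0,0,0,0,0,-0.004,1],
    [0,0,0,0,0,-0.004,0.3],
    [0,0,0,0,0,-0.004,-0.1],
    [0,0,0,0,0,-0.004,-0.1],
  ],
)

```text
t: 15.38
eef_pos: [495.1, 60.4, 128.4]
tool_rot: [-3.14, -0.001, -1.394]
wrist_force: [0.4, 0.2, -1.4]
width: 36.5
grasp_force: 0.0
```

Request:
send_rows(
  deltas=[
    [0,0,0,0,0,0,-0.1],
    [0,0,0,0,0,0,-0.1],
    [0,0,0,0,0,0,-0.1],
    [0,0,0,0,0,0,-0.1],
    [0,0,0,0,0,0,-0.1],
  ],
)

```text
t: 15.8
eef_pos: [494.9, 60.3, 128.4]
tool_rot: [-3.141, -0.002, -1.394]
wrist_force: [1.5, 0.4, -0.3]
width: 48.4
grasp_force: 0.0
```

```bash
cat > chk.py <<'E'
from plan import *
def check(name,s0=13.0):
    st=snap(name); print(st["width"],st["grasp_force"],st["wrist_force"],st["ft_torque"])
    im=cv2.imread(f"pics/{name}.png"); hsv=cv2.cvtColor(im,cv2.COLOR_BGR2HSV)
    m=((hsv[...,0]<6)|(hsv[...,0]>174))&(hsv[...,1]>120)&(hsv[...,2]>70); k,l,s,c=cv2.connectedComponentsWithStats(m[:235].astype(np.uint8)); i=1+np.argmax(s[1:,4]); print(s[i],c[i])
    u=np.array([-.175,.985,0]); ridge=np.array([495.5,56.3,70])
    yc=(st["eef_pos"]-ridge)@u+s0; print("yc",yc)
    for th in(-6.1,0,6.1):
        t=np.radians(th); d=-u*np.cos(t)+np.array([0,0,np.sin(t)]); n=u*np.sin(t)+np.array([0,0,np.cos(t)]); piv=6*np.sign(th)
        ce=ridge+u*yc+[0,0,-(yc-piv)*np.tan(t)]+11*n
        w=np.array([-u[1],u[0],0])*11
        q=proj("wrist",[ce+95*d+11*n,ce+95*d-11*n,ce+75*d+11*n,ce+75*d+11*n+w,ce+75*d+11*n-w],st).round(1); print(th,"rows",q[:3,1],"width at 75",abs(q[3,0]-q[4,0]))
E
python3 -c "
from chk import *
check('rel2')"
```

```text
rel2 15.8 [494.9  60.3 128.4] [-3.141e+00 -2.000e-03 -1.394e+00] [ 0.52  0.25 -0.58  0.   -0.74 -0.34]
48.43845483303925 0.0 [ 1.47217414  0.36078009 -0.29823859] [ 0.03786848  0.09464876 -0.00660876]
[ 249   85   62   55 3295] [279.24977238 111.37086495]
yc 17.035086635969748
-6.1 rows [ 82.3  94.1 135.9] width at 75 57.5
0 rows [ 84.8  91.  141.6] width at 75 59.80000000000001
6.1 rows [ 90.7  90.2 150.3] width at 75 62.80000000000001
```

Request:
send_rows(
  deltas=[
    [0,0,0,0,0,-0.1,-0.1],
    [0,0,0,0,0,-0.25,-0.1],
    [0,0,0,0,0,-0.5,-0.1],
    [0,0,0,0,0,-0.75,-0.1],
    [0,0,0,0,0,-1,-0.1],
  ],
)

```text
t: 16.27
eef_pos: [494.3, 60.2, 280.0]
tool_rot: [-3.141, -0.002, -1.394]
wrist_force: [0.9, 0.2, -0.0]
width: 48.1
grasp_force: 0.0
```

Run:
```python
from plan import *
st=snap("bal"); im=r.grab_frame("scene")[:,:,::-1]
z=lambda a,f:cv2.resize(a,None,fx=f,fy=f,interpolation=cv2.INTER_CUBIC)
c=[]
for n in("mk1","mk2"):
    p=proj("wrist",[512,-314,34],load(n))[0].round().astype(int); x,y=max(p[0]-50,0),max(p[1]-45,0); print(n,x,y); c.append(z(cv2.imread(f"pics/{n}.png")[y:y+100,x:x+100],4))
a=np.hstack(c); b=z(im[200:265,235:335],3); b2=z(cv2.imread("pics/bal.png")[0:240,160:400],.8)
o=np.zeros((600,800,3),np.uint8); o[:400]=a; o[400:595,:300]=b; o[400:592,320:512]=b2
cv2.imwrite("pics/mkz.png",o)
```

```text
bal 16.27 [494.3  60.2 280. ] [-3.141e+00 -2.000e-03 -1.394e+00] [ 0.52  0.07 -0.39  0.   -1.11 -0.34]
mk1 178 123
mk2 228 13
```

View pics/mkz.png

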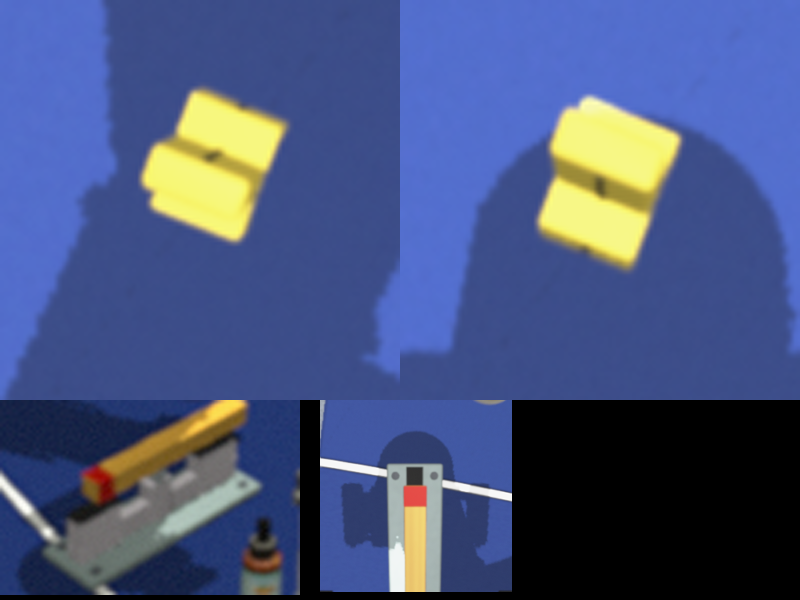

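Left panels show the marker from two places (tab top centre about (197,183) and (615,147) in the enlarged picture, long edge (155,142)–(255,182)); bottom panels show the bar level on the ridge alone, clear of both rests.

Run:
```python
from plan import *
a=lambda x,y:(178+(x+.5)/4-.5,123+(y+.5)/4-.5); b=lambda x,y:(228+(x-399.5)/4-.5,13+(y+.5)/4-.5)
m1,m2=load("mk1"),load("mk2")
x,e=tri([ray("wrist",a(197,183),m1),ray("wrist",b(615.5,146.5),m2)]); print("tab top",x.round(1),e)
for f,n,st,p,q in((a,"1",m1,(155,142),(255,182)),(a,"1",m1,(143,186),(240,222)),(b,"2",m2,(570,108),(680,138)),(b,"2",m2,(552,150),(660,190)),(a,"br",m1,(197,90),(287,123)),(b,"br",m2,(540,230),(632,268))):
    z=62 if n!="br" else 22; v=plane("wrist",f(*q),z,st)-plane("wrist",f(*p),z,st); print(n,np.linalg.norm(v).round(1),np.degrees(np.arctan2(v[1],v[0])).round(1))
# current heights
plan([(494,-60,300,-79.9),(500,-190,300,-90),(505,-290,250,-105)])
```

```text
tab top [ 509.4 -318.    62.6] [0.4, 0.4]
1 28.7 171.5
1 27.8 172.9
2 28.5 178.3
2 28.9 173.3
br 28.0 173.3
br 27.9 171.1
[-0.004, 0.0, 0.0] [0.792, 0.164, -0.102] rows 2.9
[0.0, -0.0, 0.056] [0.86, 0.113, 0.0] rows 3.1
[0.0, -0.0, 0.083] [0.667, -0.033, 0.333] rows 2.7
```

Run:
```python
from plan import *
plan([(494,-60,300,-55),(500,-190,300,-30),(509.4,-318,230,-7.5),(509.4,-318,93,-7.5)])
```

```text
[-0.004, -0.001, -0.138] [0.792, 0.164, -0.102] rows 3.5
[-0.0, 0.0, -0.139] [0.733, 0.464, 0.0] rows 3.5
[0.0, 0.0, -0.125] [0.481, 0.708, 0.467] rows 3.5
[0.0, 0.0, 0.0] [0.0, -0.0, 0.913] rows 3.3
```

Request:
send_rows(
  deltas=[
    [0,0,-0.138,0.79,0.164,-0.1,-0.1],
    [0,0,-0.138,0.79,0.164,-0.1,-0.1],
    [0,0,-0.138,0.79,0.164,-0.1,-0.1],
    [0,0,-0.138,0.79,0.164,-0.1,-0.1],
    [0,0,-0.138,0.79,0.164,-0.1,-0.1],
  ],
)

```text
t: 16.78
eef_pos: [491.1, -62.7, 294.0]
tool_rot: [-3.141, -0.002, -0.957]
wrist_force: [0.3, 0.9, 0.5]
width: 48.4
grasp_force: 0.0
```

Request:
send_rows(
  deltas=[
    [0,0,-0.139,0.733,0.464,0,-0.1],
    [0,0,-0.139,0.733,0.464,0,-0.1],
    [0,0,-0.139,0.733,0.464,0,-0.1],
    [0,0,-0.139,0.733,0.464,0,-0.1],
    [0,0,-0.139,0.733,0.464,0,-0.1],
  ],
)

```text
t: 17.2
eef_pos: [497.3, -193.1, 293.1]
tool_rot: [3.14, -0.001, -0.52]
wrist_force: [-0.2, 0.5, 0.4]
width: 48.4
grasp_force: 0.0
```

Request:
send_rows(
  deltas=[
    [0,0,-0.125,0.48,0.708,0.467,-0.1],
    [0,0,-0.125,0.48,0.708,0.467,-0.1],
    [0,0,-0.125,0.48,0.708,0.467,-0.1],
    [0,0,-0.125,0.48,0.708,0.467,-0.1],
    [0,0,-0.125,0.48,0.708,0.467,-0.1],
  ],
)

```text
t: 17.62
eef_pos: [505.5, -320.7, 219.6]
tool_rot: [3.141, 0.004, -0.134]
wrist_force: [-0.5, 0.7, -0.5]
width: 48.6
grasp_force: 0.0
```

Run:
```python
from plan import *
st=snap("mk3")
plan([(509.4,-318,93,-7.5)])
d=R.from_euler("z",-7.5,degrees=True); c=np.array([509.4,-318,62.6])
print(proj("wrist",[c+d.apply(v) for v in((14,6,0),(14,-6,0),(-14,6,0),(-14,-6,0))],st).round(1).tolist())
im=cv2.imread("pics/mk3.png"); hsv=cv2.cvtColor(im,cv2.COLOR_BGR2HSV)
m=((abs(hsv[...,0].astype(int)-28)<7)&(hsv[...,1]>110)).astype(np.uint8)
k,l,s,c=cv2.connectedComponentsWithStats(m); print(s[s[:,4]>150].tolist())
```

```text
mk3 17.62 [ 505.5 -320.7  219.6] [ 3.141  0.004 -0.134] [-0.24  0.29 -0.26  0.   -1.02  1.68]
[0.0, 0.001, -0.002] [0.025, -0.013, 0.854] rows 3.1
[[266.1, 194.1], [282.4, 194.0], [266.6, 230.5], [282.5, 230.4]]
[[0, 0, 560, 420, 234320], [253, 181, 43, 47, 651]]
```

Request:
send_rows(
  deltas=[
    [0,0,0,0.025,-0.013,0.25,-0.1],
    [0,0,0,0.025,-0.013,0.5,-0.1],
    [0,0,0,0.025,-0.013,0.7,-0.1],
    [0,0,0,0.025,-0.013,0.854,-0.1],
    [0,0,0,0.025,-0.013,0.854,-0.1],
  ],
)

```text
t: 18.08
eef_pos: [508.5, -315.0, 91.5]
tool_rot: [-3.141, 0.006, -0.133]
wrist_force: [-0.9, -0.4, -0.0]
width: 47.8
grasp_force: 0.0
```

Request:
send_rows(
  deltas=[
    [0,0,0,0,0,0,0.3],
    [0,0,0,0,0,0,0.5],
    [0,0,0,0,0,0,1],
    [0,0,0,0,0,0,1],
    [0,0,0,0,0,0,1],
  ],
)

```text
t: 18.5
eef_pos: [511.4, -317.3, 97.3]
tool_rot: [3.14, -0.004, -0.131]
wrist_force: [-0.3, 0.0, -0.4]
width: 20.3
grasp_force: 0.0
```

Request:
send_rows(
  deltas=[
    [0,0,0,0,0,0,1],
    [0,0,0,0,0,0,1],
    [0,0,0,0,0,0,1],
  ],
)

```text
t: 18.75
eef_pos: [511.1, -317.4, 96.7]
tool_rot: [3.14, -0.002, -0.131]
wrist_force: [-0.6, 1.8, 6.2]
width: 11.9
grasp_force: 30.0
```

Run:
```python
from plan import *
st=snap("mg"); print(st["width"],st["grasp_force"])
x,y,z=st["eef_pos"]
plan([(x,y,z+60,-7.5),(500,-190,280,-35),(494,-60,280,-60),(495.5,50,250,-79.9),(495.5,56.3,200,-79.9)])
```

```text
mg 18.75 [ 511.1 -317.4   96.7] [ 3.14e+00 -2.00e-03 -1.31e-01] [-0.23  0.43 -0.38  0.   -0.75  1.67]
11.852323850433567 30.00148504972458
[0.0, -0.001, -0.0] [0.001, 0.001, -0.4] rows 1.4
[0.0, -0.0, 0.153] [-0.184, -0.832, -0.822] rows 4.3
[0.0, -0.0, 0.139] [-0.53, -0.687, -0.0] rows 3.5
[-0.0, -0.0, 0.111] [-0.63, -0.375, 0.2] rows 2.8
[0.0, 0.0, 0.0] [-0.041, -0.007, 0.333] rows 1.2
```

Request:
send_rows(
  deltas=[
    [0,0,0,0,0,-0.15,1],
    [0,0,0,0,0,-0.4,1],
    [0,0,0,0,0,-0.4,1],
  ],
)

```text
t: 19.05
eef_pos: [513.5, -318.5, 162.0]
tool_rot: [3.138, -0.009, -0.13]
wrist_force: [0.7, -1.0, 1.3]
width: 11.9
grasp_force: 30.0
```

Request:
send_rows(
  deltas=[
    [0,0,0,0,0,-0.3,1],
    [0,0,0.153,-0.184,-0.832,-0.822,1],
    [0,0,0.153,-0.184,-0.832,-0.822,1],
    [0,0,0.153,-0.184,-0.832,-0.822,1],
    [0,0,0.153,-0.184,-0.832,-0.822,1],
  ],
)

```text
t: 19.47
eef_pos: [499.3, -188.1, 280.9]
tool_rot: [-3.141, -0.004, -0.618]
wrist_force: [0.7, 0.4, -0.3]
width: 11.1
grasp_force: 30.0
```

Run:
```python
from plan import *
st=snap("c1"); print(st["width"],st["grasp_force"])
plan([(494,-60,280,-60),(495.5,50,250,-79.9),(495.8,54.6,216,-79.9)])
```

```text
c1 19.47 [ 499.3 -188.1  280.9] [-3.141 -0.004 -0.618] [ 0.01  0.13 -0.32  0.   -1.12  0.94]
11.126716201332211 29.99246209859848
[-0.002, -0.002, 0.133] [-0.527, -0.654, 0.026] rows 3.3
[-0.0, -0.0, 0.111] [-0.63, -0.375, 0.2] rows 2.8
[0.0, 0.0, 0.0] [-0.03, -0.007, 0.227] rows 0.8
```

Request:
send_rows(
  deltas=[
    [0,0,0.133,-0.527,-0.654,0,1],
    [0,0,0.133,-0.527,-0.654,0,1],
    [0,0,0.133,-0.527,-0.654,0,1],
    [0,0,0.133,-0.527,-0.654,0,1],
    [0,0,0.133,-0.527,-0.654,0,1],
  ],
)

```text
t: 19.93
eef_pos: [490.9, -61.3, 279.0]
tool_rot: [-3.14, -0.002, -1.033]
wrist_force: [-0.5, 0.1, -0.7]
width: 11.6
grasp_force: 30.0
```

Request:
send_rows(
  deltas=[
    [0,0,0.111,-0.63,-0.375,0.2,1],
    [0,0,0.111,-0.63,-0.375,0.2,1],
    [0,0,0.111,-0.63,-0.375,0.2,1],
    [0,0,0.111,-0.63,-0.375,0.2,1],
    [0,0,0.111,-0.63,-0.375,0.2,1],
  ],
)

```text
t: 20.35
eef_pos: [490.5, 47.2, 247.9]
tool_rot: [3.141, -0.002, -1.375]
wrist_force: [-0.1, 0.1, -0.1]
width: 11.4
grasp_force: 30.0
```

Request:
send_rows(
  deltas=[
    [0,0,0,0,0,0,1],
    [0,0,0,0,0,0,1],
    [0,0,0,0,0,0,1],
  ],
)

```text
t: 20.6
eef_pos: [490.9, 44.9, 248.9]
tool_rot: [-3.14, -0.001, -1.378]
wrist_force: [-0.1, -0.2, 0.2]
width: 12.1
grasp_force: 30.0
```

Run:
```python
from plan import *
st=snap("c2"); print(st["width"],st["grasp_force"])
plan([(495.8,54.6,212,-79.9),(495.8,54.6,180,-79.9)])
a=r.grab_frame("scene")[:,:,::-1]; z=lambda a,f:cv2.resize(a,None,fx=f,fy=f,interpolation=cv2.INTER_CUBIC)
o=np.zeros((420,800,3),np.uint8); o[:390,:400]=z(a[170:268,235:335],4)[:390]; o[:400,400:]=z(cv2.imread("pics/c2.png")[40:240,180:380],2)
cv2.imwrite("pics/c2z.png",o)
```

```text
c2 20.6 [490.9  44.9 248.9] [-3.140e+00 -1.000e-03 -1.378e+00] [ 0.49  0.09 -0.45  0.   -1.03 -0.3 ]
12.06802495632435 29.998153746128082
[-0.0, -0.0, 0.005] [-0.057, -0.044, 0.246] rows 0.9
[0.0, 0.0, 0.0] [0.0, -0.0, 0.213] rows 0.8
```

View pics/c2z.png

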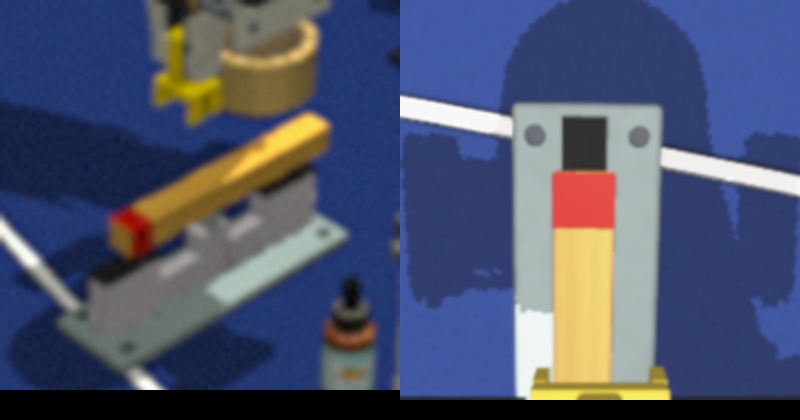

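The bar stays level on the ridge and the marker hangs upright in the fingers (legs at (540,378) and (660,378)), the bar running between them after a small sideways correction.

Request:
send_rows(
  deltas=[
    [0,0,0.005,-0.057,-0.044,0.15,1],
    [0,0,0.005,-0.057,-0.044,0.246,1],
    [0,0,0.005,-0.057,-0.044,0.246,1],
    [0,0,0.005,-0.057,-0.044,0.246,1],
    [0,0,0.005,-0.057,-0.044,0.246,1],
  ],
)

```text
t: 21.12
eef_pos: [496.0, 55.3, 212.5]
tool_rot: [-3.14, -0.002, -1.394]
wrist_force: [-0.0, 0.6, -0.8]
width: 11.9
grasp_force: 30.0
```

Run:
```python
from plan import *
st=snap("c3")
plan([(495.8,54.6,180,-79.9)],st)
im=cv2.imread("pics/c3.png"); h=cv2.cvtColor(im,cv2.COLOR_BGR2HSV)
for y in range(90,215,15):
    m=np.where((h[y,150:420,0]<30)&(h[y,150:420,1]>100)&(h[y,150:420,2]>110))[0]+150
    if len(m)>5:
        a,b=m.min(),m.max()
        L=[plane("wrist",(c,y),92,st) for c in(a-.5,b+.5)]; w=R.from_euler("xyz",st["tool_rot"]).apply(L-st["eef_pos"],inverse=True); print(y,a,b,w[:,:2].mean(0).round(1),(w[1]-w[0])[1].round(1))
```

```text
c3 21.12 [496.   55.3 212.5] [-3.140e+00 -2.000e-03 -1.394e+00] [ 0.51  0.14 -0.48  0.   -0.95 -0.33]
[-0.001, -0.001, 0.0] [0.004, 0.002, 0.217] rows 0.8
120 262 298 [71.2  1.3] 22.2
135 262 298 [62.4  1.3] 22.4
150 263 297 [53.4  1.3] 21.3
165 263 297 [44.2  1.3] 21.5
180 263 296 [34.9  1. ] 21.1
195 263 296 [25.4  1. ] 21.4
210 264 296 [15.7  1.3] 21.0
```

Request:
send_rows(
  deltas=[
    [0,0,0,0.004,0.002,0.06,1],
    [0,0,0,0.004,0.002,0.12,1],
    [0,0,0,0.004,0.002,0.17,1],
    [0,0,0,0.004,0.002,0.21,1],
    [0,0,0,0.004,0.002,0.225,1],
  ],
)

```text
t: 21.58
eef_pos: [494.8, 54.6, 176.4]
tool_rot: [3.14, -0.002, -1.394]
wrist_force: [0.4, -0.5, -0.1]
width: 11.7
grasp_force: 30.0
```

Request:
send_rows(
  deltas=[
    [0,0,0,0,0,0.01,1],
    [0,0,0,0,0,0.01,1],
  ],
)

```text
t: 21.75
eef_pos: [495.3, 54.9, 176.0]
tool_rot: [-3.142, -0.002, -1.394]
wrist_force: [-0.2, 0.3, -0.0]
width: 11.9
grasp_force: 30.0
```

Run:
```python
from plan import *
for i in range(3):
    r.grab_frame("wrist"); s=r.read_state(); print(s["eef_pos"],s["wrist_force"],s["ft_torque"])
snap("c4")
```

```text
[495.51206052  54.91114496 176.3315696 ] [ 0.20522464 -0.68860121 -0.15559716] [0.01945123 0.031177   0.03461522]
[495.63632318  54.98394633 176.55537491] [ 0.05890627  0.17958869 -0.23871313] [ 0.01884351  0.08570478 -0.08807503]
[495.65645961  54.9890086  176.6657328 ] [ 0.98548302 -0.30910705 -0.12812005] [ 0.02983011  0.05289327 -0.04922527]
c4 21.9 [495.7  55.  176.7] [-3.140e+00 -1.000e-03 -1.394e+00] [ 0.51  0.18 -0.53  0.   -0.86 -0.33]
```

Request:
send_rows(
  deltas=[
    [0,0,0,0,0,0.008,1],
    [0,0,0,0,0,0.008,1],
    [0,0,0,0,0,0.008,1],
  ],
)

```text
t: 22.2
eef_pos: [495.4, 54.9, 175.2]
tool_rot: [-3.141, -0.001, -1.394]
wrist_force: [-0.3, 0.3, -0.4]
width: 12.2
grasp_force: 30.0
```

Run:
```python
from plan import *
for i in range(3):
    r.grab_frame("wrist"); s=r.read_state(); print(s["eef_pos"],s["wrist_force"],s["ft_torque"])
```

```text
[495.44296507  54.89639241 175.25842427] [0.43078966 0.09374251 0.23890211] [-0.00468557  0.12694835  0.03697505]
[495.43058948  54.87817634 175.24392637] [ 0.20469791 -0.49210436 -1.14167016] [0.0209521  0.10747238 0.04585322]
[495.45322952  54.88060067 175.22434827] [ 0.53641201  0.60887829 -0.16363472] [-0.00307449  0.11021904  0.0089305 ]
```

Request:
send_rows(
  deltas=[
    [0,0,0,0,0,0.006,1],
    [0,0,0,0,0,0.006,1],
    [0,0,0,0,0,0.006,1],
  ],
)

```text
t: 22.6
eef_pos: [495.6, 54.9, 174.6]
tool_rot: [-3.14, -0.002, -1.394]
wrist_force: [-1.4, 0.1, 4.9]
width: 11.6
grasp_force: 30.0
```

Run:
```python
from plan import *
for i in range(3):
    r.grab_frame("wrist"); s=r.read_state(); print(s["eef_pos"],s["wrist_force"],s["ft_torque"])
```

```text
[495.60817657  54.91631368 174.61602111] [-1.22740074 -0.14204433  4.79459899] [-0.07564807  0.57541888  0.01491495]
[495.60552184  54.90710921 174.61507764] [-0.96242289 -0.28969489  4.19676265] [-0.06347862  0.57862798 -0.05464569]
[495.58609542  54.88256549 174.57771147] [-0.18777139  0.28782601  5.51047672] [-0.06383086  0.59501407 -0.00989223]
```

Request:
send_rows(
  deltas=[
    [0,0,0,0,0,-0.003,1],
    [0,0,0,0,0,-0.003,1],
    [0,0,0,0,0,-0.003,0.4],
    [0,0,0,0,0,-0.003,0.2],
    [0,0,0,0,0,-0.003,0],
  ],
)

```text
t: 23.17
eef_pos: [495.3, 54.9, 174.5]
tool_rot: [-3.141, -0.002, -1.394]
wrist_force: [0.2, 0.0, -0.0]
width: 26.6
grasp_force: 0.0
```

Request:
send_rows(
  deltas=[
    [0,0,0,0,0,0,0],
    [0,0,0,0,0,0,0],
    [0,0,0,0,0,0,0],
    [0,0,0,0,0,0,0],
  ],
)

```text
t: 23.5
eef_pos: [495.4, 54.9, 174.7]
tool_rot: [-3.141, -0.002, -1.394]
wrist_force: [-0.0, -0.5, -0.7]
width: 43.4
grasp_force: 0.0
```

Request:
send_rows(
  deltas=[
    [0,0,0,0,0,-0.1,0],
    [0,0,0,0,0,-0.25,0],
    [0,0,0,0,0,-0.5,0],
    [0,0,0,0,0,-0.75,0],
    [0,0,0,0,0,-0.9,0],
  ],
)

```text
t: 23.92
eef_pos: [496.1, 55.1, 313.8]
tool_rot: [-3.137, -0.001, -1.394]
wrist_force: [1.6, 1.2, -0.2]
width: 43.7
grasp_force: 0.0
```

Run:
```python
from plan import *
st=snap("fin"); print(st["width"],st["grasp_force"])
a=r.grab_frame("scene")[:,:,::-1]; z=lambda a,f:cv2.resize(a,None,fx=f,fy=f,interpolation=cv2.INTER_CUBIC)
o=np.zeros((420,800,3),np.uint8); o[:390,:400]=z(a[170:268,235:335],4)[:390]; o[:400,400:]=z(cv2.imread("pics/fin.png")[40:240,180:380],2)
cv2.imwrite("pics/finz.png",o)
```

```text
fin 23.92 [496.1  55.1 313.8] [-3.137e+00 -1.000e-03 -1.394e+00] [ 0.51  0.05 -0.34  0.   -1.18 -0.33]
43.727669661354085 0.0
```

View pics/finz.png

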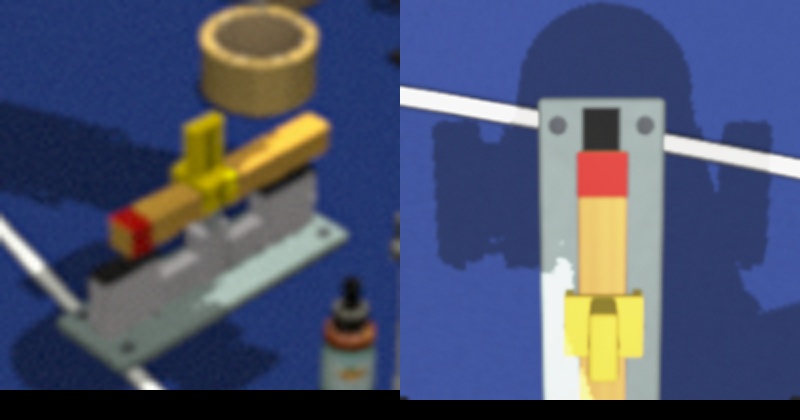

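The bar is level on the ridge with the yellow marker upright astride it, bridge centre about (603,325) in the right panel. A quick check along the stand, then hand in.

Run:
```python
from plan import *
st=load("fin"); p=plane("wrist",(281,202),100,st); y=(p-[495.5,56.3,100])@np.array([-.175,.985,0]); print(p,y)
if abs(y)<6: print(r.sign_off())
```

```text
[494.92852772  53.99393643 100.        ] -2.171464967532174
the job is handed in; nothing more can be done
None
```

The job is handed in: the bar first rested tipped on one end rest, then balanced level on the ridge at the first try, its centre about 17 mm along the stand from the ridge. The marker stands upright astride it about 2 mm from straight above the ridge. I saw nothing else on the bench disturbed, though I took no full-scene check at the end. The job took about 24 s of the 72 s, and the sign-off returned no verdict.

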